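# Load the reference block and start the photometer check

### The job

Check the school photometer: take the black reference block out of its holder, stand it upright on the bench and let go, then take it again the other way, by its narrow ends, and lower it into the bay between the photometer's two tall housings without dropping it or tipping it over. With the block in place and released, press the large round key with a finger, hold it down for about a second at a moderate force (it answers at about 5 N; never push harder than 20 N), and let go. Do not press the two square keys and leave the other things on the bench where they are.

Things in the scene. Friction and masses are not known exactly. Their poses are not given: they have to be found in the camera images.
- block: Reference block: upright black-framed box with a smoked glass window, 36 (its x) by 60 (its y) by 90 mm tall (z), 0.2 to 0.4 kg, loose. Origin: centre of its underside. Broad faces look along its x, narrow ends along its y; half a turn about z makes no difference. It starts standing in the holder.
- holder: Fixed aluminium holder. Foot 70 (x) by 110 (y) by 12 mm, on which the block stands, y along the holder's y, between two end walls at y = -39 and +39 mm (8 mm thick, 50 mm wide, tops 112 mm above the bench), 5 mm from each: it can be gripped there only by its broad faces (fingers closing along x; both sides open). Origin: centre of the underside, on the bench.
- photometer: Fixed photometer, 230 (x) by 220 mm (y). Origin: centre of its underside on the bench; front with keypad looks to -x. Base 40 mm high; keypad deck x -112 to -28 mm, top at 46 mm. Two tall housings, x -10 to 80, |y| 23 to 73 mm, tops at 132 mm, the bay between them at x = 35, y = 0; shoulders outside them 70 mm high. In front of and behind the bay nothing is above 50 mm.
- bay (a point): Centre of the bay floor, 40 mm above the bench; axes as the photometer's. Bay 46 mm wide (y) between housings that rise 92 mm above its floor, 70 mm long (x) between two lips 5 mm high, 6 mm thick; open above and, over the lips, in front and behind. The block stands in it upright, its 60 mm length (block y) along the photometer's x, held by its narrow ends, fingers closing along x.
- start_key: Large round grey membrane key, 36 mm diameter, on the keypad deck at x = -72, y = -60 mm of the photometer. Origin: centre of its top face, 50 mm above the bench (4 mm above the deck). Pressed straight down; it springs back, with a stiffness of about 4 N per mm and only 2.5 mm of travel, beyond which it is rigid; it answers when pushed with 5 N.
- side_keys: The two square grey keys, 22 by 22 mm, on the same deck, not to be pressed; origin midway between them at the height of their tops (50 mm above the bench), at x = -72, y = 55 mm of the photometer; their centres lie 21 mm to either side along y.
- kit_case: Bystander: slim black test-kit case lying flat, 70 mm (x) by 190 mm (y) by 40 mm high, beyond the work. Origin: centre of its underside.
- reagent_bottle: Bystander: white bottle, 56 mm diameter, 125 mm tall, at one side. Origin: centre of its underside.
- beaker: Bystander: empty glass beaker, 72 mm diameter, 95 mm tall, at one side. Origin: centre of its underside.
Not all that is in view belongs to the job. Leave any pink or turquoise look-alike of the block alone.

How it is judged:
By the outcome, as a careful person would: the job done as asked, in the order asked, and still so for the second after the job is handed in, with the robot touching nothing.
It also fails if it takes over 72 s, if anything falls off the work surface, if the arm or the gripper's body presses on something with over 40 N, if the wrist force passes 120 N, or if a joint passes its speed limit or range.

### The arm

A 6-joint arm with a two-finger parallel gripper is mounted at the origin on the work surface. World frame = base frame: x ahead of the robot, y to its left, z up, the work surface at z = 0. Lengths are in m, angles in rad, forces in N, time in s.
With the tool pointing down it reaches from about 0.325 to 0.85 m from the base axis. Payload 4.4 kg.
Tool frame: the origin (TCP) lies midway between the tips of the shut fingers; the grasp point (between the pads) lies arm.grip_depth behind it (arm.grip_depth is the distance from the TCP to the grasp point, in m); z points along the fingers, y is the direction in which the jaws open and shut (so a half turn about z gives the same grasp; the last joint's range is limited). The gripper opens to 94 mm and grips with 3 to 60 N. Pads are 16 mm wide; open, the fingers measure 119 mm over their backs; the gripper's body (75 mm by 177 mm) begins 78 mm behind the grasp point.
Start: joints at [-1.333, 0.207, 1.542, -0, 1.393, -0.15], TCP at [0.217, -0.532, 0.166] pointing down, gripper open.
Joint ranges: [-2.73, 2.73], [-0.86, 2.22], [0.23, 2.46], [-1.11, 4.25], [0.08, 2.63], [-2.82, 2.82]. Speed limits (rad/s): [2.79, 2.79, 3.14, 3.14, 3.14, 3.14].

### API

Orientations are given as a rotation vector (axis times angle).
In Python, from workcell import arm gives the robot as it stands.
- The arm moves only by the shell command python3 -m crank 'ROWS' [FORCE]. ROWS is JSON, a list of rows, each a list of 3 entries, a list of its own where there are three numbers: the finger opening in mm, from 0 to 94, then the shift along the world's x, y, z as a fraction of full scale, then the turn about the world's z as a fraction of full scale. In form: [[claw, [tx, ty, tz], turn], ...]. A call has 1 to 20 rows; each row is the pose to reach, as a shift and turn from the pose commanded when the call began, turning the shorter way round; what a row does not reach only later rows make up. Full scale, the value 1, is 30 cm for a shift and 180 degrees for a turn. A row lasts 1/12 s, in which the tool goes at most 41.7 mm and 7.16 degrees, less where a joint would pass 70% of its speed; a pose out of reach is approached as far as the arm can. A call with a number of a shift or a turn outside -1 to 1 is refused whole. A call with a gripper value outside its range is refused whole. The fingers move at their own pace and stop on an object; FORCE is the grip in N (left out, the last holds). Time passes only in rows, so rows that repeat a pose let the fingers close. It gives the time, the measured TCP pose, the force and the opening at its end, in the units of the state.
- arm.state(): the state, without advancing time (a new reading comes with each control period).
- arm.snapshot(name): name is "scene" or "top" or "wrist"; returns (picture, depth): 384x512x3 uint8, red, green, blue; 384x512 float32, m along the optical axis (not along the pixel's ray), 0 where there is no reading.
- arm.camera_model(name): a dict with "fov_y" (degrees; the focal length in pixels is half the picture's height over the tangent of half this angle, whatever the lens; pixels are square), "cx", "cy" (the principal point, pixels), "k1" (the pictures are not rectified: a ray, as slopes to the right and down, at radius r is drawn at 1 + k1 r^2 times it, then the intrinsics apply), "rvec" (rotation vector, rad) and "tvec" (3), from world to camera coordinates, as OpenCV has them. Camera axes: x right, y down, z forward; pixel columns grow to the right and rows downward; lengths in m; the calibration is good to about 2 mm. A picture is of the moment at which its call begins: read the wrist's pose just before it. camera_model takes no time and is no camera call; for the wrist camera it gives the pose at the moment of the call.
- arm.hand_in(): hands the job in, once; it reports no verdict.
The state is a dict: "clock": time; "joint_positions": joint angles; "qvel": joint speeds; "effort": joint torques, N m; "position": TCP position; "eef_rot": TCP orientation; "contact_force": force on the tool from outside, world axes, zero at the start; "moment": the same for the moment, N m; "opening": opening from 0.0 (shut) to 1.0 (fully open).
Only numpy, scipy, OpenCV 4.12 (cv2) and the standard library are available. Lean on these libraries where they do the work, as an engineer would, in place of code of your own. Each camera call takes 0.05 s, during which the arm holds its last target.

## Working session

There is one attempt and no reset: what is moved stays moved. The work goes in short steps, Python scripts to look and compute and a shell command to move; the robot and the scene stay as the last step left them, time stands still between calls to the robot, and variables do not carry over. Pictures are saved under pics/ and viewed, and the job is handed in when it is done.

```bash
ls; mkdir -p pics
python3 - <<'E'
from workcell import arm
import cv2
print(arm.state(), arm.grip_depth)
for n in("scene","top"):
    p,d=arm.snapshot(n); cv2.imwrite(f"pics/{n}0.png",p[:,:,::-1]); 
    import numpy as np; np.save(f"pics/{n}0.npy",d); print(n,arm.camera_model(n))
E
```

```text
pics
{'clock': 0.0, 'joint_positions': array([-1.33345527e+00,  2.07386353e-01,  1.54293760e+00, -1.19164207e-05,
        1.39348092e+00, -1.50501233e-01]), 'qvel': array([ 8.28274579e-04, -2.13798520e-04, -2.01977798e-03, -6.11048169e-05,
       -4.35041642e-04, -1.80895842e-03]), 'effort': array([ 7.21117831e-04, -3.70874333e+01, -2.81413668e+01,  6.99718692e-02,
        3.62751028e-02, -1.74351867e-04]), 'position': array([ 0.21723511, -0.53143177,  0.16491776]), 'eef_rot': array([-3.08053824e+00, -6.04987528e-01,  1.69119294e-04]), 'contact_force': array([-0.14329406,  0.44722417, -0.49996196]), 'moment': array([ 0.01250265, -0.02990424,  0.00576055]), 'opening': 1.0002813102016515} 0.0188
scene {'fov_y': 54.66310356454512, 'cx': 256.5969818002661, 'cy': 197.24030206261045, 'k1': -0.0941087991398909, 'rvec': array([ 2.28832504,  1.32130999, -0.35984719]), 'tvec': array([-0.33954133, -0.42079508,  1.58420676])}
top {'fov_y': 54.14987998907685, 'cx': 255.9118634174998, 'cy': 185.37679701133177, 'k1': -0.11155914602343873, 'rvec': array([ 2.10026703, -2.12633904,  0.22425872]), 'tvec': array([-0.00193321,  0.64321052,  1.01611439])}
```

View pics/scene0.png

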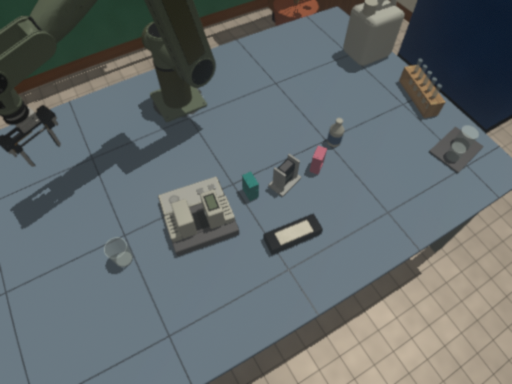

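View pics/top0.png

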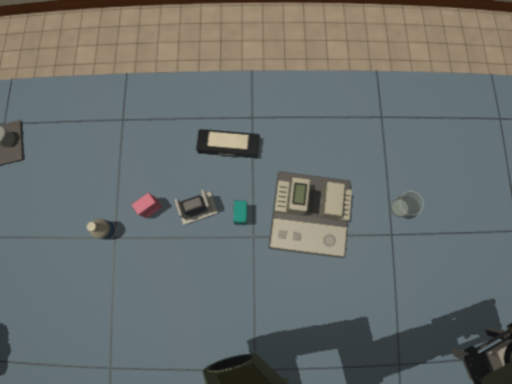

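The scene and top views show three block-like items. In the top view they are the black one in the aluminium holder at (193,206), the turquoise look-alike at (240,212) and the pink look-alike at (146,205). By the description the target is the black one. The photometer is around (310,215), with its round key at (329,240) and its square keys at (282,235) and (296,236).

```bash
cat > h.py <<'E'
import numpy as np, cv2
def pts(m,d):
    H,W=d.shape; f=H/2/np.tan(np.radians(m['fov_y']/2))
    K=np.array([[f,0,m['cx']],[0,f,m['cy']],[0,0,1]])
    u,v=np.meshgrid(np.arange(W),np.arange(H))
    n=cv2.undistortPoints(np.stack([u,v],-1).reshape(-1,1,2).astype(float),K,np.array([m['k1'],0,0,0.]) ).reshape(H,W,2)
    c=np.dstack([n[...,0]*d,n[...,1]*d,d])
    R=cv2.Rodrigues(m['rvec'])[0]
    return (c-m['tvec'])@R
def rect(mask_xy):
    return cv2.minAreaRect((mask_xy*1000).astype(np.float32))
E
python3 - <<'E'
from h import *
from workcell import arm
p=cv2.imread('pics/top0.png'); d=np.load('pics/top0.npy')
P=pts(arm.camera_model('top'),d)
np.save('pics/topP.npy',P)
cv2.imwrite('pics/c1.png',cv2.resize(p[130:265,120:260],None,fx=5.5,fy=4.4) if 0 else cv2.resize(p[150:262,125:265],None,fx=5,fy=5,interpolation=cv2.INTER_CUBIC))
cv2.imwrite('pics/c2.png',cv2.resize(p[165:265,260:365],None,fx=5.5,fy=5.5,interpolation=cv2.INTER_CUBIC))
for (u,v) in [(193,206),(240,212),(146,205),(180,219),(208,200),(180,208),(150,300),(300,195),(334,200),(329,240),(282,235),(296,236),(310,250),(100,228),(228,141),(403,205)]:
    print(u,v,P[v,u].round(4))
E
```

```text
193 206 [0.5797 0.1652 0.1012]
240 212 [0.5635 0.0355 0.0879]
146 205 [0.5855 0.3004 0.0905]
180 219 [ 0.5563  0.221  -0.0013]
208 200 [0.5993 0.126  0.0826]
180 208 [0.5746 0.2014 0.1005]
150 300 [ 0.317   0.3058 -0.0033]
300 195 [ 0.6015 -0.1282  0.132 ]
334 200 [ 0.5871 -0.2206  0.1287]
329 240 [ 0.4845 -0.2177  0.0476]
282 235 [ 0.501  -0.0828  0.049 ]
296 236 [ 0.4973 -0.1225  0.0519]
310 250 [ 0.4571 -0.1618  0.0473]
100 228 [0.5207 0.4285 0.0942]
228 141 [0.7872 0.073  0.0417]
403 205 [ 5.899e-01 -4.642e-01 -4.000e-04]
```

View pics/c1.png

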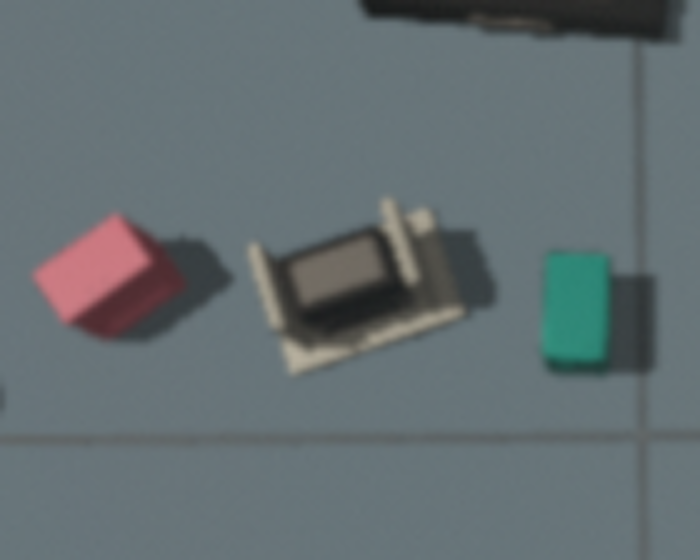

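View pics/c2.png

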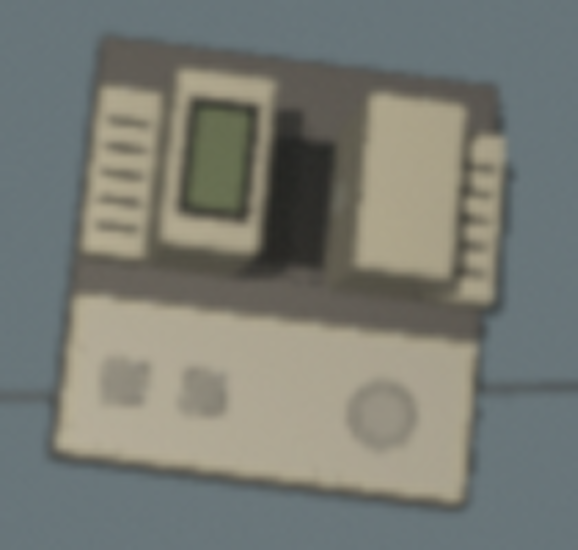

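The close crops confirm the black framed block is standing between the aluminium walls. The photometer keys are clear too: the round key is on the -y side and the square keys on the +y side. Next I'll fit the poses.

```bash
cat > fit.py <<'E'
from h import *
def comp(P,x0,x1,y0,y1,z0,z1):
    m=(P[...,0]>x0)&(P[...,0]<x1)&(P[...,1]>y0)&(P[...,1]<y1)&(P[...,2]>z0)&(P[...,2]<z1)
    n,l=cv2.connectedComponents(m.astype(np.uint8))
    for i in range(1,n):
        q=P[l==i]
        if len(q)>25:
            r=rect(q[:,:2]); print(len(q),'z',np.median(q[:,2]).round(4),'c',np.round(r[0],1),'size',np.round(r[1],1),'ang',round(r[2],1))
E
python3 - <<'E'
from fit import *
P=np.load('pics/topP.npy')
print('housings');comp(P,.45,.75,-.32,-.02,.12,.15)
print('deck');comp(P,.40,.55,-.32,-.02,.042,.055)
print('base+');comp(P,.40,.75,-.34,-.02,.03,.15)
print('holder top');comp(P,.5,.66,.08,.25,.08,.13)
print('walls');comp(P,.5,.66,.08,.25,.105,.13)
print('holder all');comp(P,.5,.66,.08,.25,.007,.13)
print('lookalikes');comp(P,.5,.66,.01,.08,.075,.13);comp(P,.5,.66,.25,.35,.075,.13)
print('bottle/case/beaker');comp(P,.45,.6,.36,.5,.01,.15);comp(P,.68,.85,-.05,.2,.02,.06);comp(P,.5,.7,-.55,-.35,.01,.12)
E
```

```text
housings
609 z 0.1311 c [ 605.1 -125.5] size [50.8 90.6] ang 82.2
622 z 0.1305 c [ 591.3 -221.2] size [51.5 90.6] ang 82.0
deck
2066 z 0.0457 c [ 495.1 -157.8] size [217.9  86.4] ang 81.8
base+
5874 z 0.0464 c [ 563.5 -169. ] size [222.8 230.8] ang 81.9
holder top
466 z 0.1013 c [588.4 168.2] size [50.6 87.2] ang 19.1
walls
55 z 0.1107 c [600.5 130.6] size [48.5  8. ] ang 19.0
55 z 0.1112 c [575.7 205.7] size [49.9  8.1] ang 18.8
holder all
864 z 0.09 c [586.8 168.8] size [ 68.4 108. ] ang 20.1
lookalikes
282 z 0.0889 c [566.4  38. ] size [35.8 60.1] ang 86.3
289 z 0.0891 c [589.8 310.1] size [37.4 59.5] ang 37.0
bottle/case/beaker
461 z 0.0834 c [522.  437.7] size [48.6 57.7] ang 78.5
1434 z 0.0389 c [785.6  75. ] size [187.5  74.4] ang 83.3
557 z 0.062 c [ 582.4 -449.8] size [69.5 68.3] ang 83.3
```

```bash
python3 - <<'E'
from fit import *
P=np.load('pics/topP.npy'); p=cv2.imread('pics/top0.png')
m=(P[...,0]>.54)&(P[...,0]<.64)&(P[...,1]>.12)&(P[...,1]<.215)&(P[...,2]>.098)&(P[...,2]<.1055)
q=P[m]; print(len(q), rect(q[:,:2]))
E
python3 -m crank '[[94,[0,0,0.2],0],[94,[0.1,0.1,0.4],0],[94,[0.2,0.3,0.45],0],[94,[0.3,0.45,0.45],0],[94,[0.45,0.6,0.45],0.05],[94,[0.55,0.75,0.45],0.1],[94,[0.6,0.9,0.45],0.15],[94,[0.6,1,0.45],0.2],[94,[0.6,1,0.45],0.2],[94,[0.6,1,0.45],0.2]]' 30
```

```text
283 ((585.6317749023438, 164.1776580810547), (48.38991928100586, 81.943359375), 13.8291015625)
clock: 0.93
position: [0.3942, -0.2378, 0.3003]
eef_rot: [-2.741, -1.533, 0.0]
contact_force: [0.5, 0.5, -1.0]
opening: 0.999
```

```bash
python3 -m crank '[[94,[0.05,0.13,0],0.03],[94,[0.1,0.26,0],0.06],[94,[0.16,0.39,0],0.09],[94,[0.22,0.52,0],0.12],[94,[0.28,0.65,0],0.15],[94,[0.34,0.78,0],0.18],[94,[0.4,0.9,0],0.2],[94,[0.45,0.98,0],0.22],[94,[0.45,1,0],0.24],[94,[0.45,1,0],0.26],[94,[0.45,1,0],0.28],[94,[0.45,1,0],0.28],[94,[0.45,1,0],0.28]]'
python3 - <<'E'
from fit import *
from workcell import arm
print(arm.state()['position'],arm.state()['eef_rot'])
m=arm.camera_model('wrist')
p,d=arm.snapshot('wrist');cv2.imwrite('pics/w1.png',p[:,:,::-1])
P=pts(m,d);np.save('pics/w1.npy',P)
print('walls');comp(P,.5,.68,.08,.25,.106,.13)
print('hold');comp(P,.5,.68,.08,.25,.007,.13)
E
```

```text
clock: 2.02
position: [0.5287, 0.0602, 0.3]
eef_rot: [-1.834, -2.55, 0.001]
contact_force: [-0.3, 0.1, -0.3]
opening: 1.002
[0.52870017 0.0601938  0.30002097] [-1.83406495e+00 -2.54955483e+00  8.92009634e-04]
walls
210 z 0.1115 c [574.3 206.5] size [48.4  7.4] ang 18.3
209 z 0.1116 c [599.5 133.4] size [49.1  7.1] ang 18.8
hold
2878 z 0.1007 c [587.1 170.4] size [ 69.4 109.2] ang 19.1
```

View pics/w1.png

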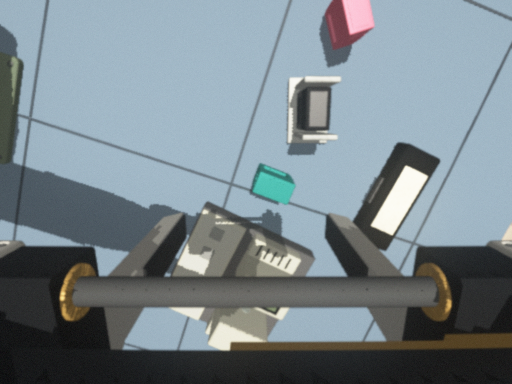

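The wrist view shows the block in its holder at (314,108), with turquoise at (273,183) and pink at (350,22). The holder agrees with the top fit to about 2 mm. I'll refine the block's top.

Run:
```python
from fit import *
P=np.load('pics/w1.npy')
import math
for a in (18.9,):
  c,s=math.cos(math.radians(a)),math.sin(math.radians(a)); C=np.array([.5869,.170])
  q=P[...,:2]-C; X=q[...,0]*c+q[...,1]*s; Y=-q[...,0]*s+q[...,1]*c
  m=(abs(X)<.03)&(abs(Y)<.033)&(P[...,2]>.097)&(P[...,2]<.1065)
  print(m.sum(),np.percentile(X[m],[1,50,99]),np.percentile(Y[m],[1,50,99]),np.median(P[m][:,2]))
  print(rect(P[m][:,:2]))
```

```text
1098 [-0.01987784 -0.0029804   0.01499336] [-0.02997283 -0.00064171  0.02903103] 0.10193843522163668
((585.1630249023438, 168.9634246826172), (36.4418830871582, 59.23535919189453), 18.961559295654297)
```

```bash
python3 -m crank '[[94,[0.05,0.1,0],0.001],[94,[0.1,0.2,0],0.002],[94,[0.15,0.3,0],0.003],[94,[0.19,0.363,0],0.003],[94,[0.19,0.363,-0.1],0.003],[94,[0.19,0.363,-0.2],0.003],[94,[0.19,0.363,-0.3],0.003],[94,[0.19,0.363,-0.4],0.003],[94,[0.19,0.363,-0.48],0.003],[94,[0.19,0.363,-0.56],0.003],[94,[0.19,0.363,-0.64],0.003],[94,[0.19,0.363,-0.72],0.003],[94,[0.19,0.363,-0.78],0.003],[94,[0.19,0.363,-0.82],0.003],[94,[0.19,0.363,-0.84],0.003],[94,[0.19,0.363,-0.84],0.003],[94,[0.19,0.363,-0.84],0.003]]'
```

```text
clock: 3.48
position: [0.5867, 0.1689, 0.0493]
eef_rot: [1.821, 2.559, 0.001]
contact_force: [0.0, -0.8, 0.3]
opening: 1.001
```

```bash
python3 -m crank '[[60,[0,0,0],0],[45,[0,0,0],0],[40,[0,0,0],0],[36,[0,0,0],0],[34,[0,0,0],0],[30,[0,0,0],0],[25,[0,0,0],0],[25,[0,0,0],0],[25,[0,0,0],0],[25,[0,0,0],0],[25,[0,0,0],0]]' 30
```

```text
clock: 4.4
position: [0.5859, 0.169, 0.0485]
eef_rot: [-1.821, -2.56, 0.0]
contact_force: [0.5, 0.7, 0.1]
opening: 0.384
```

```bash
python3 -m crank '[[25,[0,0,0.02],0],[25,[0,0,0.05],0],[25,[0,0,0.1],0],[25,[0,0,0.15],0],[25,[0,0,0.22],0],[25,[0,0,0.3],0],[25,[0,0,0.38],0],[25,[0,0,0.45],0],[25,[0,0,0.5],0],[25,[0,0,0.5],0],[25,[0,0,0.5],0]]'
```

```text
clock: 5.32
position: [0.5866, 0.1691, 0.1998]
eef_rot: [1.82, 2.559, 0.003]
contact_force: [0.0, 0.2, -3.8]
opening: 0.38
```

```bash
python3 -m crank '[[25,[-0.02,-0.01,0],0.01],[25,[-0.06,-0.03,0],0.03],[25,[-0.12,-0.05,0],0.06],[25,[-0.18,-0.08,0],0.09],[25,[-0.24,-0.1,0],0.12],[25,[-0.3,-0.12,0],0.15],[25,[-0.36,-0.15,0],0.18],[25,[-0.42,-0.17,0],0.22],[25,[-0.47,-0.19,0],0.25],[25,[-0.51,-0.21,0],0.28],[25,[-0.54,-0.22,0],0.31],[25,[-0.55,-0.23,0],0.33],[25,[-0.555,-0.23,0],0.345],[25,[-0.555,-0.23,0],0.35],[25,[-0.555,-0.23,0],0.35],[25,[-0.555,-0.23,0],0.35]]'
python3 - <<'E'
from h import *
from workcell import arm
p,d=arm.snapshot('wrist');cv2.imwrite('pics/w2.png',p[:,:,::-1])
p,d=arm.snapshot('scene');cv2.imwrite('pics/s2.png',p[:,:,::-1])
E
```

```text
clock: 6.65
position: [0.4189, 0.1, 0.1976]
eef_rot: [-0.216, -3.132, 0.0]
contact_force: [1.0, -0.0, -2.8]
opening: 0.382
```

View pics/w2.png

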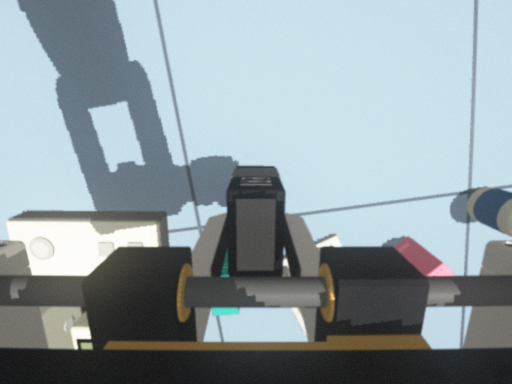

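View pics/s2.png

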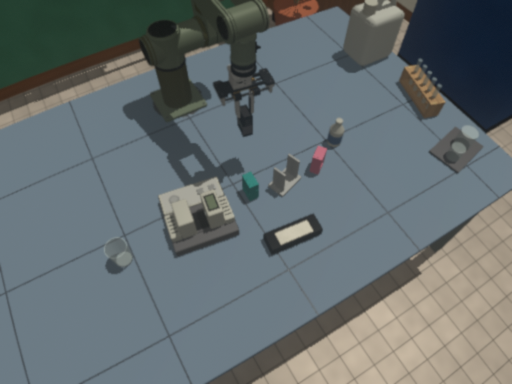

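The block is held upright: it sits at (256,220) in the wrist view, and it is over clear bench in the scene view. Lowering it now.

```bash
python3 -m crank '[[25,[0,0,-0.03],0],[25,[0,0,-0.08],0],[25,[0,0,-0.15],0],[25,[0,0,-0.23],0],[25,[0,0,-0.31],0],[25,[0,0,-0.38],0],[25,[0,0,-0.44],0],[25,[0,0,-0.48],0],[25,[0,0,-0.5],0],[25,[0,0,-0.51],0],[25,[0,0,-0.51],0],[25,[0,0,-0.51],0]]'
```

```text
clock: 7.75
position: [0.4202, 0.1, 0.0461]
eef_rot: [0.215, 3.133, 0.0]
contact_force: [1.5, -0.6, -2.5]
opening: 0.38
```

```bash
python3 -m crank '[[25,[0,0,-0.01],0],[25,[0,0,-0.018],0],[25,[0,0,-0.023],0],[25,[0,0,-0.026],0],[25,[0,0,-0.026],0],[25,[0,0,-0.026],0]]'
```

```text
clock: 8.25
position: [0.4195, 0.1, 0.0378]
eef_rot: [0.215, 3.134, 0.0]
contact_force: [0.2, -0.2, -3.1]
opening: 0.382
```

```bash
python3 -m crank '[[25,[0,0,-0.003],0],[25,[0,0,-0.005],0],[25,[0,0,-0.005],0]]'
```

```text
clock: 8.5
position: [0.4198, 0.1, 0.0365]
eef_rot: [0.215, 3.134, 0.0]
contact_force: [-0.3, -0.3, -1.8]
opening: 0.379
```

```bash
python3 -m crank '[[25,[0,0,-0.003],0],[25,[0,0,-0.003],0],[25,[0,0,-0.003],0]]'
```

```text
clock: 8.75
position: [0.4199, 0.1, 0.0364]
eef_rot: [0.214, 3.134, -0.0]
contact_force: [-2.0, 0.3, 5.5]
opening: 0.382
```

Contact with the bench: the force went from -3 to +5.5 N. Releasing.

```bash
python3 -m crank '[[38,[0,0,0],0],[42,[0,0,0],0],[50,[0,0,0],0],[60,[0,0,0],0],[70,[0,0,0],0],[80,[0,0,0],0],[94,[0,0,0],0],[94,[0,0,0],0],[94,[0,0,0],0],[94,[0,0,0],0],[94,[0,0,0],0],[94,[0,0,0],0],[94,[0,0,0],0]]'
python3 -m crank '[[94,[0,0,0.05],0],[94,[0,0,0.12],0],[94,[0,0,0.22],0],[94,[0,0,0.33],0],[94,[0,0,0.44],0],[94,[0,0,0.5],0],[94,[0,0,0.5],0],[94,[0,0,0.5],0]]'
python3 - <<'E'
from fit import *
from workcell import arm
print(arm.state()['position'],arm.state()['eef_rot'])
m=arm.camera_model('wrist')
p,d=arm.snapshot('wrist');cv2.imwrite('pics/w3.png',p[:,:,::-1])
P=pts(m,d)
comp(P,.35,.5,.03,.17,.08,.1)
m=arm.camera_model('top')
p,d=arm.snapshot('top');cv2.imwrite('pics/t3.png',p[:,:,::-1])
P=pts(m,d)
comp(P,.35,.5,.03,.17,.08,.1)
E
```

```text
clock: 9.83
position: [0.4195, 0.1, 0.0354]
eef_rot: [0.215, 3.134, 0.0]
contact_force: [0.2, -0.7, -0.2]
opening: 0.998
clock: 10.5
position: [0.4203, 0.1, 0.1863]
eef_rot: [0.215, 3.132, 0.0]
contact_force: [0.3, -0.5, -0.8]
opening: 1.002
[0.42032977 0.10001859 0.18625714] [2.14623042e-01 3.13152981e+00 4.36683864e-04]
1621 z 0.09 c [418.8 100.9] size [35.2 59.2] ang 81.6
```

View pics/w3.png

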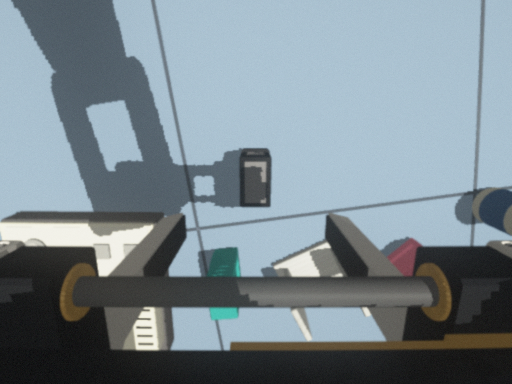

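The block stands upright and released on the bench at wrist (256,178). It measures (419,101) mm with its top at 90 mm. Now I'll turn 90° and take it by the narrow ends.

```bash
python3 -m crank '[[94,[0,0,0],-0.04],[94,[0,0,0],-0.08],[94,[0,0,0],-0.12],[94,[0,0,0],-0.16],[94,[0,0,0],-0.2],[94,[0,0,0],-0.24],[94,[0,0,0],-0.28],[94,[0,0,0],-0.32],[94,[0,0,0],-0.36],[94,[0,0,0],-0.4],[94,[0,0,0],-0.44],[94,[0,0,0],-0.48],[94,[-0.004,0.002,0],-0.502],[94,[-0.004,0.002,0],-0.502],[94,[-0.004,0.002,0],-0.502],[94,[-0.004,0.002,0],-0.502]]'
python3 -m crank '[[94,[0,0,-0.06],0],[94,[0,0,-0.14],0],[94,[0,0,-0.22],0],[94,[0,0,-0.3],0],[94,[0,0,-0.37],0],[94,[0,0,-0.43],0],[94,[0,0,-0.47],0],[94,[0,0,-0.485],0],[94,[0,0,-0.485],0],[94,[0,0,-0.485],0]]'
```

```text
clock: 11.93
position: [0.4174, 0.1005, 0.1841]
eef_rot: [-2.372, -2.058, 0.003]
contact_force: [-0.9, 0.8, -0.2]
opening: 1.002
clock: 12.77
position: [0.4185, 0.1006, 0.0401]
eef_rot: [2.374, 2.058, 0.0]
contact_force: [0.4, 0.7, 0.3]
opening: 1.001
```

```bash
python3 -m crank '[[80,[0,0,0],0],[70,[0,0,0],0],[64,[0,0,0],0],[60,[0,0,0],0],[55,[0,0,0],0],[50,[0,0,0],0],[50,[0,0,0],0],[50,[0,0,0],0],[50,[0,0,0],0]]' 35
python3 -m crank '[[50,[0,0,0.02],0],[50,[0,0,0.06],0],[50,[0,0,0.12],0],[50,[0,0,0.2],0],[50,[0,0,0.3],0],[50,[0,0,0.4],0],[50,[0,0,0.5],0],[50,[0,0,0.58],0],[50,[0,0,0.63],0],[50,[0,0,0.65],0],[50,[0,0,0.65],0],[50,[0,0,0.65],0]]'
python3 - <<'E'
from workcell import arm
s=arm.state();print(s['position'],s['eef_rot'],s['opening'])
E
```

```text
clock: 13.52
position: [0.4194, 0.1005, 0.0404]
eef_rot: [2.374, 2.056, 0.002]
contact_force: [2.3, -0.7, 2.5]
opening: 0.633
clock: 14.52
position: [0.417, 0.1006, 0.2334]
eef_rot: [-2.373, -2.056, 0.004]
contact_force: [0.3, 0.5, -3.4]
opening: 0.629
[0.41700287 0.1005792  0.23343523] [-2.37303943 -2.05567556  0.00373062] 0.6292047456049225
```

```bash
python3 - <<'E'
from fit import *
from workcell import arm
P=pts(arm.camera_model('scene'),np.load('pics/scene0.npy'))
comp(P,.45,.75,-.32,-.02,.12,.15)
print('walls');comp(P,.5,.68,.08,.25,.102,.13)
print('wrist1 photometer')
P=np.load('pics/w1.npy');comp(P,.45,.75,-.32,-.02,.122,.14);comp(P,.40,.55,-.32,-.02,.042,.056)
E
python3 -m crank '[[50,[0.02,-0.03,0],0],[50,[0.06,-0.1,0.02],0],[50,[0.12,-0.2,0.04],0],[50,[0.18,-0.3,0.06],0],[50,[0.24,-0.4,0.08],0],[50,[0.3,-0.5,0.1],0],[50,[0.36,-0.6,0.12],0],[50,[0.42,-0.7,0.12],0],[50,[0.48,-0.8,0.12],0],[50,[0.54,-0.88,0.12],0],[50,[0.58,-0.91,0.12],0],[50,[0.6,-0.913,0.12],0],[50,[0.604,-0.913,0.12],0],[50,[0.604,-0.913,0.12],0],[50,[0.604,-0.913,0.12],0]]'
python3 - <<'E'
from fit import *
from workcell import arm
print(arm.state()['position'],arm.state()['eef_rot'])
m=arm.camera_model('wrist')
p,d=arm.snapshot('wrist');cv2.imwrite('pics/w4.png',p[:,:,::-1])
P=pts(m,d);np.save('pics/w4.npy',P)
comp(P,.45,.75,-.32,-.02,.122,.14);
E
```

```text
411 z 0.1305 c [ 606.7 -127.6] size [50.4 92.4] ang 81.7
411 z 0.1299 c [ 592.9 -223. ] size [50.  90.9] ang 82.1
walls
40 z 0.1096 c [577.8 204.3] size [48.5  9.2] ang 17.5
50 z 0.1074 c [601.5 137.3] size [46.6 22.1] ang 16.8
wrist1 photometer
42 z 0.1266 c [570.5 -97.4] size [18.7  7. ] ang 18.2
236 z 0.1316 c [ 622.8 -147.2] size [56.4 23.5] ang 12.6
952 z 0.1309 c [ 590.  -219.5] size [51.2 88.1] ang 82.1
2987 z 0.0461 c [ 499.  -124.8] size [147.   84.1] ang 81.8
250 z 0.0453 c [ 494.6 -261. ] size [69.3 28.7] ang 18.0
clock: 15.77
position: [0.5987, -0.1722, 0.2702]
eef_rot: [-2.372, -2.057, 0.001]
contact_force: [-1.0, -0.4, -3.2]
opening: 0.632
[ 0.59869272 -0.17219761  0.27019577] [-2.37198533e+00 -2.05717995e+00  1.17785495e-03]
2836 z 0.1321 c [ 604.4 -126.4] size [48.4 90.2] ang 81.9
```

View pics/w4.png

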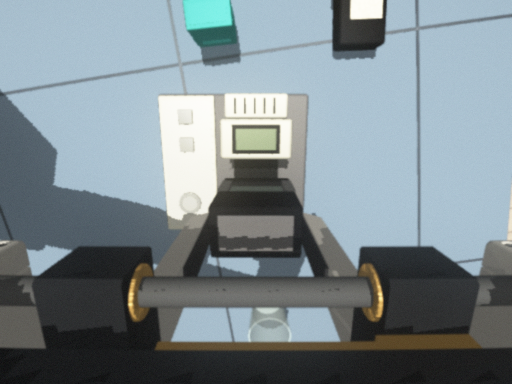

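The block hangs over the bay at wrist (256,220), with the +y housing at (256,140). The three camera estimates of the bay agree within 2 mm, so I'm using (598.3, -174.0).

```bash
python3 -m crank '[[50,[-0.001,-0.006,-0.03],0],[50,[-0.001,-0.006,-0.08],0],[50,[-0.001,-0.006,-0.14],0],[50,[-0.001,-0.006,-0.2],0],[50,[-0.001,-0.006,-0.25],0],[50,[-0.001,-0.006,-0.28],0],[50,[-0.001,-0.006,-0.29],0],[50,[-0.001,-0.006,-0.29],0],[50,[-0.001,-0.006,-0.29],0]]'
python3 - <<'E'
from fit import *
from workcell import arm
print(arm.state()['position'],arm.state()['eef_rot'])
m=arm.camera_model('wrist')
p,d=arm.snapshot('wrist');cv2.imwrite('pics/w5.png',p[:,:,::-1])
P=pts(m,d)
comp(P,.45,.75,-.32,-.02,.122,.14);
m=arm.camera_model('scene')
p,d=arm.snapshot('scene');cv2.imwrite('pics/s5.png',cv2.resize(p[150:270,130:270,::-1],None,fx=5,fy=5,interpolation=cv2.INTER_CUBIC))
p,d=arm.snapshot('top');cv2.imwrite('pics/t5.png',cv2.resize(p[150:270,250:390,::-1],None,fx=5,fy=5,interpolation=cv2.INTER_CUBIC))
E
```

```text
clock: 16.57
position: [0.5996, -0.1752, 0.1848]
eef_rot: [2.373, 2.056, 0.001]
contact_force: [-0.2, 0.7, -2.4]
opening: 0.634
[ 0.59962542 -0.17521249  0.18478301] [2.37340598e+00 2.05622334e+00 9.75290256e-04]
4919 z 0.1321 c [ 604.4 -126.4] size [49.7 90.1] ang 81.8
```

View pics/w5.png

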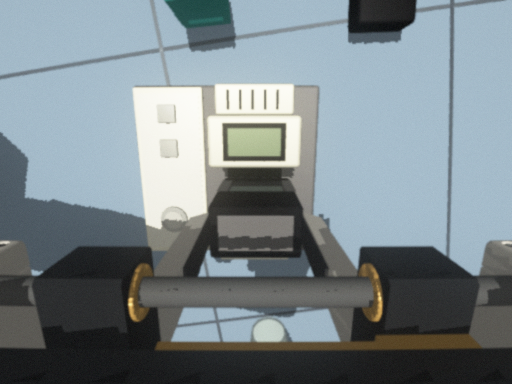

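View pics/s5.png

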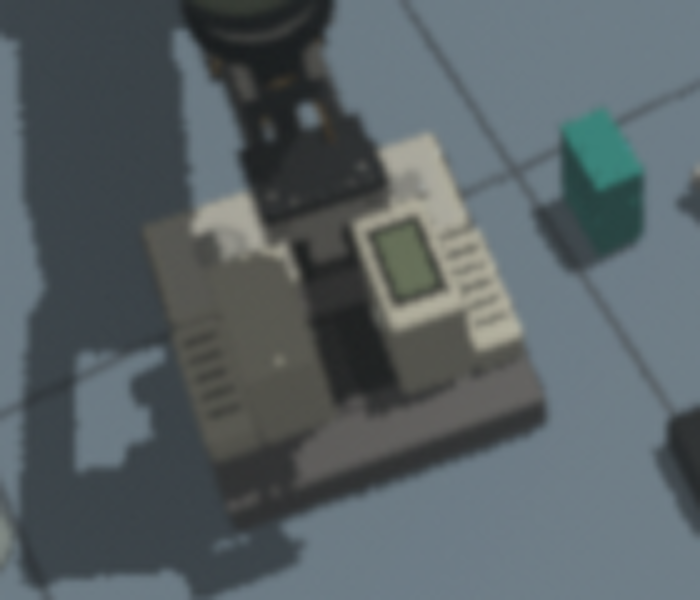

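View pics/t5.png

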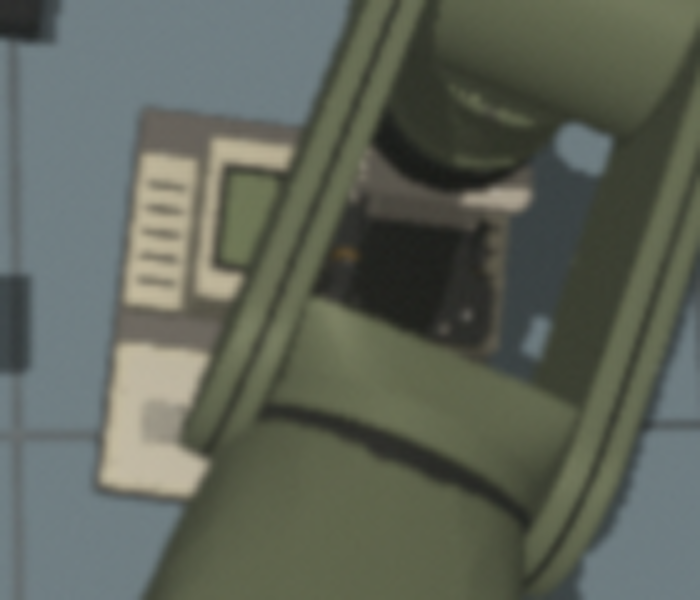

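Lower in stages, watching the force.

```bash
python3 -m crank '[[50,[-0.002,0.002,0],0],[50,[-0.002,0.002,-0.02],0],[50,[-0.002,0.002,-0.04],0],[50,[-0.002,0.002,-0.06],0],[50,[-0.002,0.002,-0.08],0],[50,[-0.002,0.002,-0.1],0],[50,[-0.002,0.002,-0.1],0],[50,[-0.002,0.002,-0.1],0]]'
python3 - <<'E'
from workcell import arm
s=arm.state();print(s['position'],s['contact_force'],s['moment'])
E
```

```text
clock: 17.38
position: [0.598, -0.1743, 0.1529]
eef_rot: [-2.373, -2.056, 0.001]
contact_force: [0.4, -0.8, -2.7]
opening: 0.635
[ 0.59801559 -0.17428292  0.15286016] [ 0.43562387 -0.8360921  -2.65993105] [-0.05431535 -0.07530774 -0.01772815]
```

```bash
python3 -m crank '[[50,[0,0,-0.02],0],[50,[0,0,-0.05],0],[50,[0,0,-0.08],0],[50,[0,0,-0.11],0],[50,[0,0,-0.14],0],[50,[0,0,-0.17],0],[50,[0,0,-0.2],0],[50,[0,0,-0.215],0],[50,[0,0,-0.22],0],[50,[0,0,-0.22],0],[50,[0,0,-0.22],0]]'
python3 - <<'E'
from h import *
from workcell import arm
p,d=arm.snapshot('wrist');cv2.imwrite('pics/w6.png',p[:,:,::-1])
p,d=arm.snapshot('scene');cv2.imwrite('pics/s6.png',cv2.resize(p[150:270,130:270,::-1],None,fx=5,fy=5,interpolation=cv2.INTER_CUBIC))
E
```

```text
clock: 18.3
position: [0.599, -0.1747, 0.0882]
eef_rot: [2.374, 2.056, 0.001]
contact_force: [0.6, -0.6, -2.9]
opening: 0.631
```

View pics/w6.png

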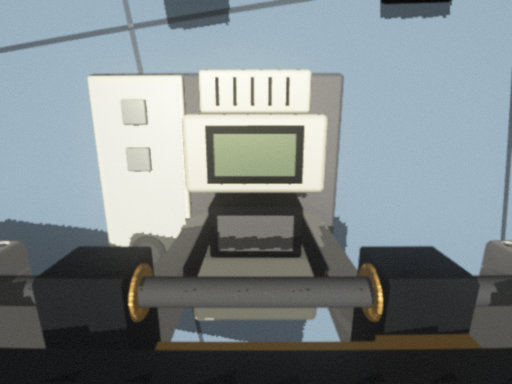

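View pics/s6.png

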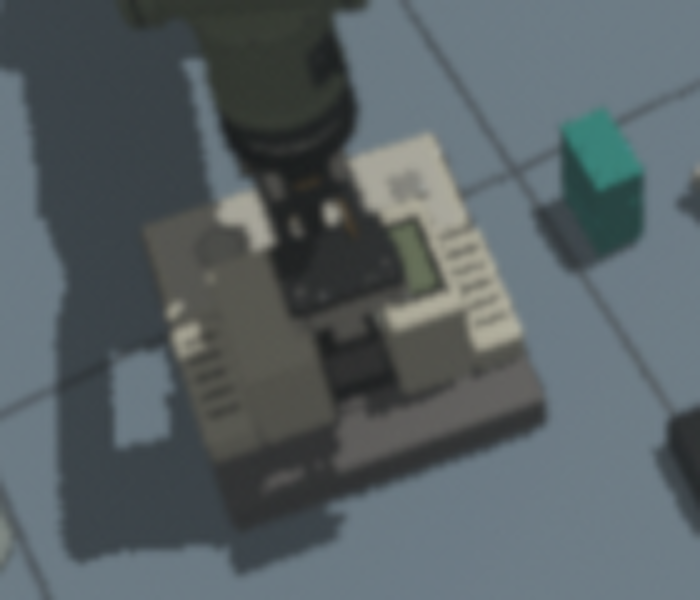

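The block is between the housings with no side force. At the lip height I'll go the last 8 mm slowly.

```bash
python3 -m crank '[[50,[0,0,-0.005],0],[50,[0,0,-0.01],0],[50,[0,0,-0.015],0],[50,[0,0,-0.02],0],[50,[0,0,-0.02],0],[50,[0,0,-0.02],0]]'
python3 -m crank '[[50,[0,0,-0.003],0],[50,[0,0,-0.005],0],[50,[0,0,-0.005],0],[50,[0,0,-0.005],0]]'
```

```text
clock: 18.9
position: [0.5984, -0.1744, 0.0816]
eef_rot: [-2.374, -2.057, 0.0]
contact_force: [-0.4, 0.3, -3.8]
opening: 0.636
clock: 19.23
position: [0.5987, -0.1746, 0.0805]
eef_rot: [2.374, 2.057, 0.0]
contact_force: [-0.2, 0.1, -1.6]
opening: 0.636
```

```bash
python3 -m crank '[[50,[0,0,-0.003],0],[50,[0,0,-0.003],0],[50,[0,0,-0.003],0]]'
```

```text
clock: 19.48
position: [0.5988, -0.1747, 0.0804]
eef_rot: [2.374, 2.057, 0.0]
contact_force: [-1.8, -0.2, 3.3]
opening: 0.631
```

It is seated at the expected height, on the floor rather than on a lip. Release and rise.

```bash
python3 -m crank '[[62,[0,0,0],0],[66,[0,0,0],0],[72,[0,0,0],0],[80,[0,0,0],0],[86,[0,0,0],0],[86,[0,0,0],0],[86,[0,0,0],0],[86,[0,0,0],0]]'
python3 -m crank '[[86,[0,0,0.03],0],[86,[0,0,0.08],0],[86,[0,0,0.16],0],[86,[0,0,0.26],0],[86,[0,0,0.36],0],[86,[0,0,0.44],0],[86,[0,0,0.47],0],[86,[0,0,0.47],0],[86,[0,0,0.47],0]]'
python3 - <<'E'
from fit import *
from workcell import arm
print(arm.state()['position'],arm.state()['opening'])
m=arm.camera_model('wrist')
p,d=arm.snapshot('wrist');cv2.imwrite('pics/w7.png',p[:,:,::-1])
P=pts(m,d)
comp(P,.45,.75,-.32,-.02,.12,.15)
E
```

```text
clock: 20.15
position: [0.5986, -0.1745, 0.0794]
eef_rot: [-2.375, -2.057, 0.0]
contact_force: [0.5, 0.2, 0.2]
opening: 0.916
clock: 20.9
position: [0.5985, -0.1744, 0.2203]
eef_rot: [2.374, 2.057, 0.0]
contact_force: [-0.4, -0.6, -0.5]
opening: 0.917
[ 0.59845807 -0.1744338   0.22025061] 0.9165476423903759
3875 z 0.1321 c [ 604.5 -126.2] size [49.4 89.9] ang 81.9
1746 z 0.1298 c [ 598.8 -175.1] size [36.5 59.9] ang 82.1
3212 z 0.1315 c [ 591.2 -220.3] size [48.8 90.1] ang 82.1
```

View pics/w7.png

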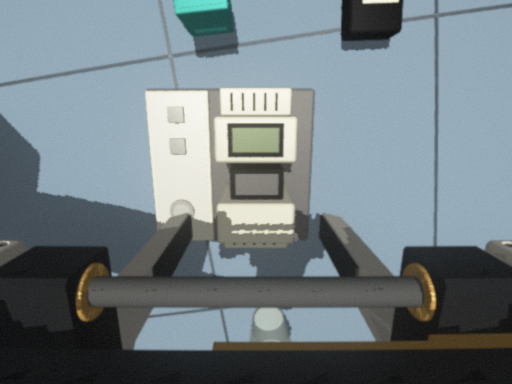

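The block stands in the bay, released, at wrist (257,182). Its top measures 130 mm, level, and within 2 mm of the bay centre. Now the round key at wrist (181,212): shut the fingers, turn 90° so the gripper body stays clear of the housings, and hover.

```bash
python3 -m crank '[[60,[-0.04,-0.02,0],0.04],[30,[-0.08,-0.04,0],0.08],[0,[-0.12,-0.06,0],0.12],[0,[-0.17,-0.08,0],0.16],[0,[-0.22,-0.1,0],0.2],[0,[-0.28,-0.12,0],0.24],[0,[-0.33,-0.135,0],0.28],[0,[-0.37,-0.145,0],0.32],[0,[-0.383,-0.145,0],0.36],[0,[-0.383,-0.145,0],0.4],[0,[-0.383,-0.145,0],0.44],[0,[-0.383,-0.145,0],0.48],[0,[-0.383,-0.145,0],0.5],[0,[-0.383,-0.145,0],0.5],[0,[-0.383,-0.145,0],0.5]]'
python3 -m crank '[[0,[0,0,-0.05],0],[0,[0,0,-0.12],0],[0,[0,0,-0.2],0],[0,[0,0,-0.28],0],[0,[0,0,-0.35],0],[0,[0,0,-0.4],0],[0,[0,0,-0.43],0],[0,[0,0,-0.43],0],[0,[0,0,-0.43],0]]'
python3 - <<'E'
from h import *
from workcell import arm
s=arm.state();print(s['position'],s['contact_force'])
m=arm.camera_model('wrist')
p,d=arm.snapshot('wrist');cv2.imwrite('pics/w8.png',p[:,:,::-1])
p,d=arm.snapshot('top');cv2.imwrite('pics/t8.png',cv2.resize(p[150:270,250:390,::-1],None,fx=5,fy=5,interpolation=cv2.INTER_CUBIC))
E
```

```text
clock: 22.2
position: [0.4826, -0.2173, 0.2183]
eef_rot: [-0.228, -3.13, -0.003]
contact_force: [-1.2, -0.6, -1.0]
opening: 0.003
clock: 22.95
position: [0.4834, -0.2178, 0.091]
eef_rot: [-0.226, -3.132, -0.001]
contact_force: [0.7, 0.2, 0.8]
opening: 0.002
[ 0.48338168 -0.21778964  0.09102666] [0.73661203 0.20448978 0.75898961]
```

View pics/w8.png

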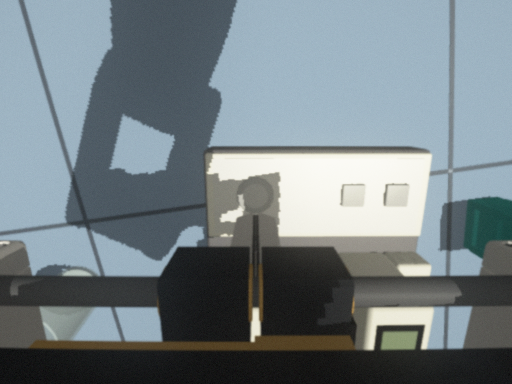

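View pics/t8.png

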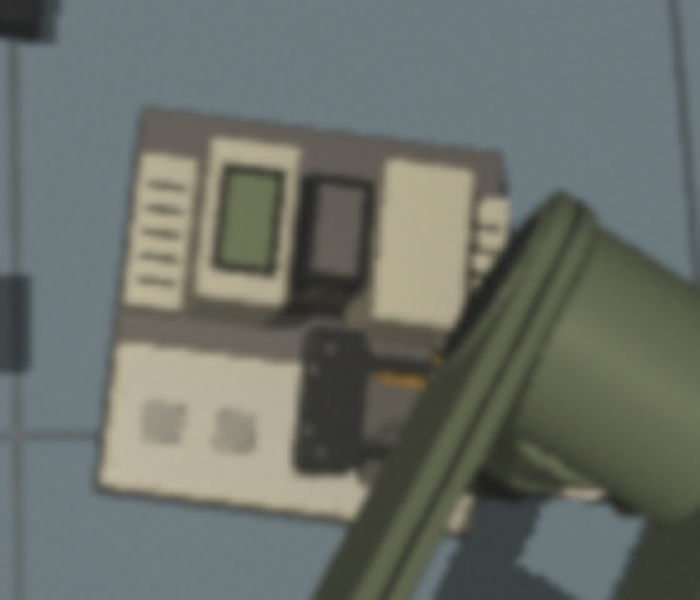

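The shut fingers hang just above the round key, at wrist (256,195), laterally aligned. I'll check the key's centre from this view.

Run:
```python
from h import *
from workcell import arm
m=arm.camera_model('wrist'); p,d=arm.snapshot('wrist'); P=pts(m,d)
for u,v in [(256,178),(240,195),(272,195),(353,195),(397,195)]: print(u,v,P[v,u].round(4))
cv2.imwrite('pics/c8.png',cv2.resize(p[150:240,205:305,::-1],None,fx=6,fy=6,interpolation=cv2.INTER_CUBIC))
```

```text
256 178 [ 0.4679 -0.2152  0.0497]
240 195 [ 0.4823 -0.2327  0.049 ]
272 195 [ 0.4867 -0.2024  0.0487]
353 195 [ 0.4974 -0.1256  0.05  ]
397 195 [ 0.5036 -0.0833  0.0494]
```

View pics/c8.png

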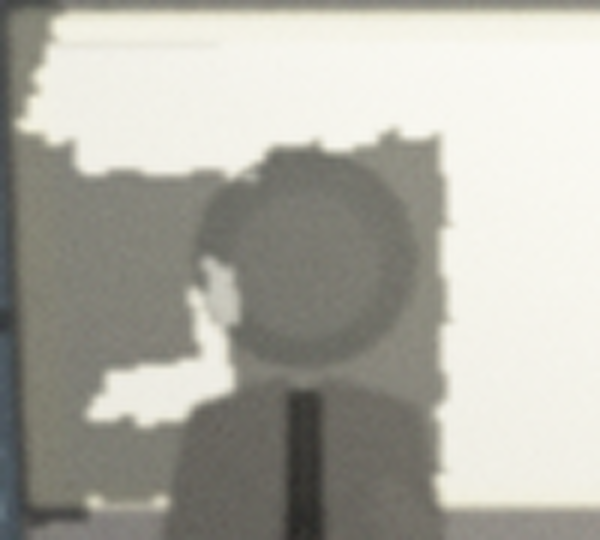

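```bash
python3 -m crank '[[0,[0,0,-0.03],0],[0,[0,0,-0.07],0],[0,[0,0,-0.1],0],[0,[0,0,-0.12],0],[0,[0,0,-0.12],0],[0,[0,0,-0.12],0]]'
```

```text
clock: 23.6
position: [0.483, -0.2176, 0.0545]
eef_rot: [-0.225, -3.132, -0.001]
contact_force: [-0.5, 0.2, 0.6]
opening: 0.002
```

```bash
python3 -m crank '[[0,[0.003,0,-0.008],0],[0,[0.003,0,-0.012],0],[0,[0.003,0,-0.014],0],[0,[0.003,0,-0.014],0]]'
python3 -m crank '[[0,[0,0,-0.003],0],[0,[0,0,-0.003],0]]'
```

```text
clock: 23.93
position: [0.4847, -0.2181, 0.0514]
eef_rot: [0.225, 3.133, -0.0]
contact_force: [-0.5, -0.6, -0.1]
opening: 0.003
clock: 24.1
position: [0.4846, -0.2181, 0.0504]
eef_rot: [0.225, 3.133, -0.0]
contact_force: [0.5, 0.4, -0.0]
opening: 0.008
```

```bash
python3 -m crank '[[0,[0,0,-0.003],0],[0,[0,0,-0.006],0],[0,[0,0,-0.006],0]]'
```

```text
clock: 24.35
position: [0.4845, -0.2179, 0.0484]
eef_rot: [-0.225, -3.133, -0.0]
contact_force: [0.0, -0.9, -0.7]
opening: 0.002
```

```bash
python3 -m crank '[[0,[0,0,-0.002],0],[0,[0,0,-0.002],0]]'
python3 -m crank '[[0,[0,0,-0.002],0],[0,[0,0,-0.002],0]]'
```

```text
clock: 24.52
position: [0.4845, -0.218, 0.0478]
eef_rot: [-0.225, -3.133, -0.0]
contact_force: [-0.1, 0.1, -0.8]
opening: 0.007
clock: 24.68
position: [0.4845, -0.218, 0.0473]
eef_rot: [-0.225, -3.133, -0.0]
contact_force: [0.4, -0.5, 0.6]
opening: 0.003
```

```bash
python3 -m crank '[[0,[0,0,-0.002],0],[0,[0,0,-0.002],0]]'
python3 - <<'E'
from h import *
from workcell import arm
s=arm.state();print(s['position'],s['contact_force'])
p,d=arm.snapshot('wrist')
cv2.imwrite('pics/c9.png',cv2.resize(p[130:250,180:340,::-1],None,fx=5,fy=5,interpolation=cv2.INTER_CUBIC))
E
```

```text
clock: 24.85
position: [0.4845, -0.218, 0.0467]
eef_rot: [-0.225, -3.133, -0.0]
contact_force: [0.9, -0.4, -1.0]
opening: 0.007
[ 0.48453797 -0.21795293  0.04666468] [ 0.9170741  -0.4298404  -1.01056297]
```

View pics/c9.png

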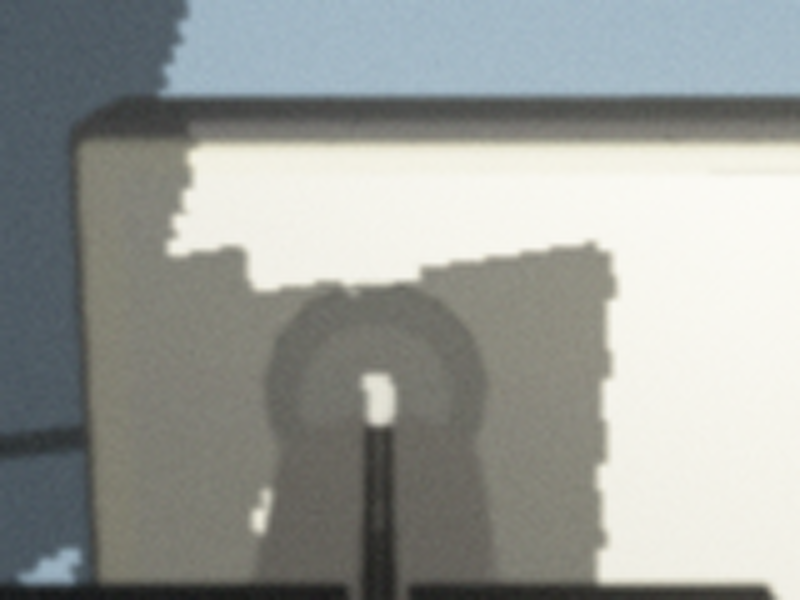

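The fingers are centred on the key but not touching yet, so the TCP height reads a few mm low. I'll keep going in small steps until the force shows.

```bash
python3 -m crank '[[0,[0,0,-0.002],0],[0,[0,0,-0.002],0]]' | grep -E 'pos|force'
python3 -m crank '[[0,[0,0,-0.002],0],[0,[0,0,-0.002],0]]'| grep -E 'pos|force'
```

```text
position: [0.4845, -0.218, 0.0461]
contact_force: [0.2, 0.0, 0.1]
position: [0.4845, -0.218, 0.0455]
contact_force: [0.6, -0.6, 0.2]
```

```bash
python3 -m crank '[[0,[0,0,-0.002],0],[0,[0,0,-0.002],0]]' | grep -E 'pos|force'
```

```text
position: [0.4845, -0.218, 0.0449]
contact_force: [-0.5, -0.9, 0.0]
```

Run:
```python
from h import *
from workcell import arm
m=arm.camera_model('wrist');p,d=arm.snapshot('wrist');P=pts(m,d)
for u in (248,262): 
  for v in range(186,236,4): print(u,v,P[v,u].round(4),end=' | ')
  print()
print(P[190:200,350:356,2].mean(), P[175:180,300:320,2].mean(),P[170,200:210],P[20,300])
cv2.imwrite('pics/c10.png',cv2.resize(p[130:250,180:340,::-1],None,fx=5,fy=5,interpolation=cv2.INTER_CUBIC))
m=arm.camera_model('scene');p,d=arm.snapshot('scene')
cv2.imwrite('pics/s10.png',cv2.resize(p[150:250,140:260,::-1],None,fx=6,fy=6,interpolation=cv2.INTER_CUBIC))
```

```text
248 186 [ 0.4642 -0.2205  0.046 ] | 248 190 [ 0.4667 -0.2208  0.049 ] | 248 194 [ 0.4699 -0.2213  0.0488] | 248 198 [ 0.4726 -0.2217  0.0507] | 248 202 [ 0.4756 -0.2221  0.0515] | 248 206 [ 0.479  -0.2226  0.0508] | 248 210 [ 0.4828 -0.2232  0.0492] | 248 214 [ 0.4735 -0.221   0.0867] | 248 218 [ 0.4739 -0.2209  0.0935] | 248 222 [ 0.4733 -0.2206  0.1023] | 248 226 [ 0.4735 -0.2205  0.1083] | 248 230 [ 0.4729 -0.2202  0.1162] | 248 234 [ 0.4735 -0.2202  0.1203] | 
262 186 [ 0.4656 -0.2096  0.0465] | 262 190 [ 0.4683 -0.21    0.0486] | 262 194 [ 0.4707 -0.2104  0.0516] | 262 198 [ 0.4742 -0.2109  0.0506] | 262 202 [ 0.4776 -0.2113  0.0501] | 262 206 [ 0.4812 -0.2118  0.0489] | 262 210 [ 0.4839 -0.2122  0.0505] | 262 214 [ 0.4747 -0.2119  0.0872] | 262 218 [ 0.4742 -0.212   0.0961] | 262 222 [ 0.4745 -0.2122  0.1023] | 262 226 [ 0.4742 -0.2124  0.1095] | 262 230 [ 0.4745 -0.2125  0.1149] | 262 234 [ 0.4745 -0.2127  0.1206] | 
0.04654103280319752 0.04627727001535588 [[ 0.44641919 -0.25586959  0.04487441]
 [ 0.4463776  -0.2548718   0.04590776]
 [ 0.44654356 -0.25417987  0.04553505]
 [ 0.44678245 -0.25358708  0.04467493]
 [ 0.44651287 -0.2522887   0.04722417]
 [ 0.44689952 -0.25189467  0.04537827]
 [ 0.44686123 -0.25092549  0.04636996]
 [ 0.4469091  -0.25007579  0.04678393]
 [ 0.44705561 -0.24935403  0.04654368]
 [ 0.44727729 -0.24872308  0.04581011]] [ 0.3390005  -0.15874379 -0.0009932 ]
```

View pics/c10.png

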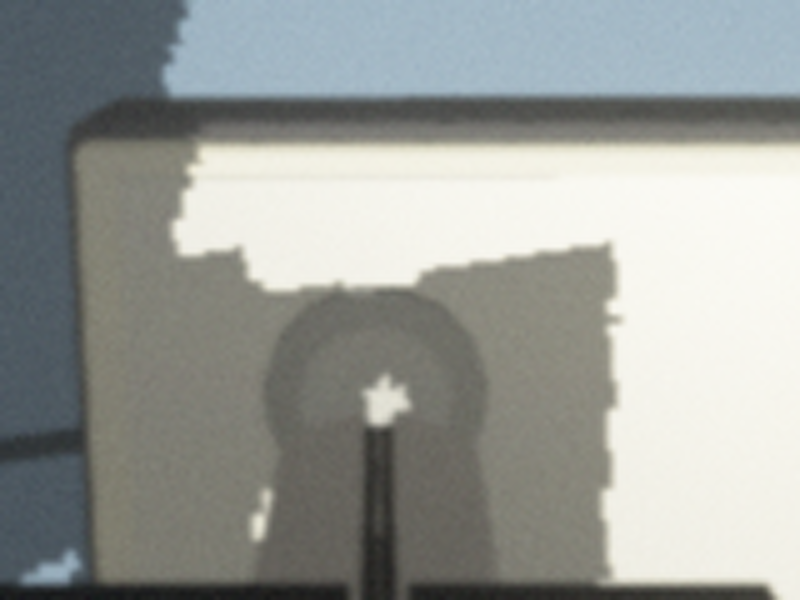

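View pics/s10.png

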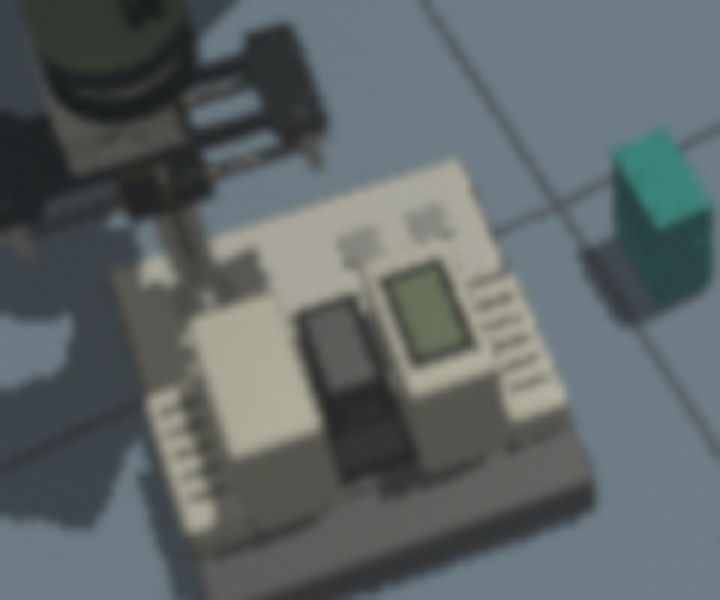

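Run:
```python
from h import *
from workcell import arm
m=arm.camera_model('wrist');s=arm.state()
f=192/np.tan(np.radians(m['fov_y']/2));K=np.array([[f,0,m['cx']],[0,f,m['cy']],[0,0,1]])
R=cv2.Rodrigues(m['rvec'])[0]; print('cam pos',-R.T@m['tvec'], 'axis',R[2], s['position'])
for z in (0,.01,.0188,.03,.04,.06):
  X=s['position']+[-.010,0,z]
  print(z,cv2.projectPoints(X.reshape(1,3),m['rvec'],m['tvec'],K,np.array([m['k1'],0,0,0.]))[0].ravel().round(1))
```

```text
cam pos [ 0.41426072 -0.20797219  0.26335047] axis [ 0.23927775 -0.03286704 -0.97039472] [ 0.48454375 -0.21800155  0.04492239]
0 [253.1 197.6]
0.01 [253.  201.2]
0.0188 [253.  204.5]
0.03 [252.9 209.2]
0.04 [252.8 213.9]
0.06 [252.5 224.8]
```

Run:
```python
from h import *
from workcell import arm
P=pts(arm.camera_model('scene'),np.load('pics/scene0.npy'))
m=(abs(P[...,0]-.217)<.15)&(abs(P[...,1]+.532)<.15)&(P[...,2]>.03)&(P[...,2]<.5)
q=P[m];print(len(q),np.percentile(q[:,2],[0,1,2,5,10,50]))
o=np.argsort(q[:,2])[:25]; print(q[o].round(3))
i=np.argwhere(m); print(i[o][:25].tolist())
P=np.load('pics/topP.npy')
m=(abs(P[...,0]-.217)<.15)&(abs(P[...,1]+.532)<.15)&(P[...,2]>.03)&(P[...,2]<.5)
q=P[m];o=np.argsort(q[:,2])[:12]; print(q[o].round(3))
p=cv2.imread('pics/scene0.png'); cv2.imwrite('pics/c11.png',cv2.resize(p[70:180,0:100],None,fx=5,fy=5))
```

```text
2147 [0.20313409 0.21593383 0.2263774  0.25239385 0.30878471 0.34465299]
[[ 0.245 -0.574  0.203]
 [ 0.207 -0.482  0.206]
 [ 0.246 -0.576  0.206]
 [ 0.203 -0.481  0.206]
 [ 0.207 -0.485  0.208]
 [ 0.243 -0.577  0.208]
 [ 0.246 -0.571  0.209]
 [ 0.203 -0.477  0.209]
 [ 0.245 -0.574  0.209]
 [ 0.204 -0.486  0.211]
 [ 0.206 -0.483  0.211]
 [ 0.248 -0.581  0.211]
 [ 0.243 -0.573  0.211]
 [ 0.25  -0.577  0.212]
 [ 0.204 -0.479  0.212]
 [ 0.196 -0.487  0.213]
 [ 0.201 -0.478  0.213]
 [ 0.249 -0.583  0.214]
 [ 0.196 -0.49   0.215]
 [ 0.206 -0.482  0.215]
 [ 0.206 -0.475  0.215]
 [ 0.203 -0.48   0.216]
 [ 0.205 -0.484  0.216]
 [ 0.249 -0.578  0.216]
 [ 0.192 -0.491  0.216]]
[[166, 35], [146, 59], [166, 34], [145, 59], [146, 58], [165, 33], [165, 35], [144, 60], [165, 34], [145, 57], [145, 58], [166, 32], [164, 34], [166, 33], [144, 59], [143, 56], [143, 59], [166, 31], [143, 55], [144, 58], [143, 60], [143, 58], [144, 57], [165, 32], [142, 54]]
[[ 0.245 -0.581  0.204]
 [ 0.241 -0.572  0.205]
 [ 0.207 -0.48   0.206]
 [ 0.231 -0.576  0.206]
 [ 0.244 -0.571  0.206]
 [ 0.229 -0.575  0.207]
 [ 0.241 -0.574  0.207]
 [ 0.207 -0.482  0.208]
 [ 0.239 -0.572  0.209]
 [ 0.244 -0.572  0.209]
 [ 0.234 -0.574  0.209]
 [ 0.229 -0.576  0.209]]
```

View pics/c11.png

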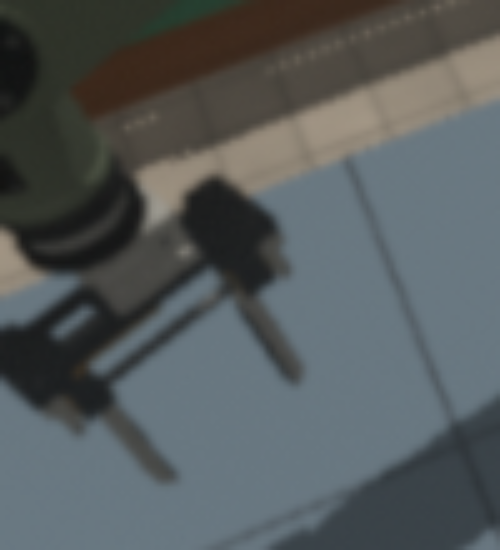

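Useful disagreement: the scene, top and wrist depth all put the real fingertips about 38 mm above the reported TCP. At the start they were at 0.203 against a reported 0.165. So the tips are now at about 0.083, and contact should come near a reported z of 0.012. I'll continue down carefully.

```bash
python3 -m crank '[[0,[0,0,-0.01],0],[0,[0,0,-0.025],0],[0,[0,0,-0.04],0],[0,[0,0,-0.055],0],[0,[0,0,-0.067],0],[0,[0,0,-0.075],0],[0,[0,0,-0.08],0],[0,[0,0,-0.08],0],[0,[0,0,-0.08],0]]'
python3 - <<'E'
from h import *
from workcell import arm
m=arm.camera_model('wrist');p,d=arm.snapshot('wrist')
cv2.imwrite('pics/c12.png',cv2.resize(p[130:270,180:340,::-1],None,fx=4,fy=4,interpolation=cv2.INTER_CUBIC))
E
```

```text
clock: 26.25
position: [0.4846, -0.218, 0.0209]
eef_rot: [-0.225, -3.134, 0.0]
contact_force: [0.0, 0.4, 0.1]
opening: 0.004
```

View pics/c12.png

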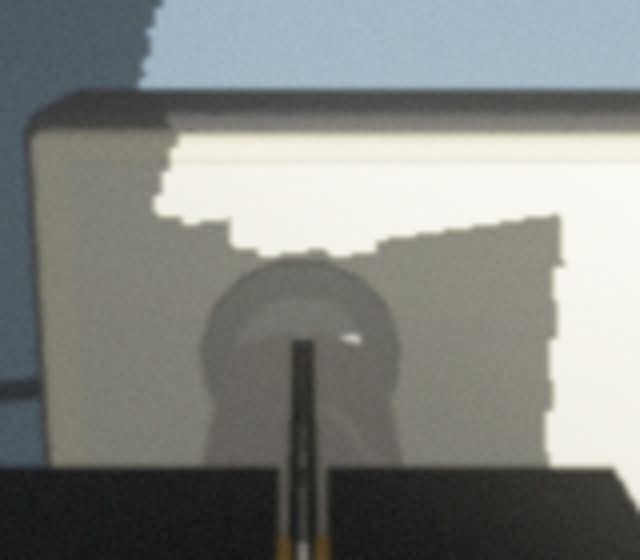

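The tips are just over the inner part of the key, at about wrist (256,215), and still free. Fine steps now.

```bash
python3 -m crank '[[0,[0,0,-0.005],0],[0,[0,0,-0.01],0],[0,[0,0,-0.01],0]]' | grep -E 'pos|force'
python3 -m crank '[[0,[0,0,-0.003],0],[0,[0,0,-0.005],0],[0,[0,0,-0.005],0]]' | grep -E 'pos|force'
```

```text
position: [0.4845, -0.2179, 0.0178]
contact_force: [0.1, -1.0, 0.0]
position: [0.4845, -0.218, 0.0163]
contact_force: [-0.4, -0.4, -0.3]
```

```bash
python3 -m crank '[[0,[0,0,-0.003],0],[0,[0,0,-0.003],0]]' | grep -E 'pos|force'
```

```text
position: [0.4845, -0.218, 0.0154]
contact_force: [0.4, 0.5, 0.4]
```

```bash
python3 -m crank '[[0,[0,0,-0.003],0],[0,[0,0,-0.003],0]]' | grep -E 'pos|force'
```

```text
position: [0.4845, -0.2179, 0.0145]
contact_force: [0.2, -0.2, 0.6]
```

```bash
python3 -m crank '[[0,[0,0,-0.002],0],[0,[0,0,-0.002],0]]' | grep -E 'pos|force'
```

```text
position: [0.4845, -0.218, 0.014]
contact_force: [-0.0, -0.4, -0.6]
```

```bash
python3 -m crank '[[0,[0,0,-0.002],0],[0,[0,0,-0.002],0]]' | grep -E 'pos|force'
```

```text
position: [0.4845, -0.218, 0.0134]
contact_force: [-0.8, -0.2, -0.7]
```

```bash
python3 -m crank '[[0,[0,0,-0.002],0],[0,[0,0,-0.002],0]]' | grep -E 'pos|force'
```

```text
position: [0.4845, -0.218, 0.0128]
contact_force: [-0.7, -0.0, -0.3]
```

```bash
python3 -m crank '[[0,[0,0,-0.002],0],[0,[0,0,-0.002],0]]' | grep -E 'pos|force'
```

```text
position: [0.4846, -0.218, 0.0122]
contact_force: [-0.1, 0.5, 0.3]
```

```bash
python3 -m crank '[[0,[0,0,-0.002],0],[0,[0,0,-0.002],0]]' | grep -E 'pos|force'
```

```text
position: [0.4845, -0.218, 0.0116]
contact_force: [-0.0, 0.9, 0.3]
```

```bash
python3 -m crank '[[0,[0,0,-0.002],0],[0,[0,0,-0.002],0]]' | grep -E 'pos|force'
```

```text
position: [0.4845, -0.218, 0.011]
contact_force: [-0.6, -0.1, 0.6]
```

```bash
python3 -m crank '[[0,[0,0,-0.002],0],[0,[0,0,-0.002],0]]' | grep -E 'pos|force'
```

```text
position: [0.4846, -0.218, 0.0106]
contact_force: [-0.1, 0.4, 1.5]
```

```bash
python3 -m crank '[[0,[0,0,-0.002],0],[0,[0,0,-0.002],0]]' | grep -E 'pos|force'
```

```text
position: [0.4846, -0.218, 0.0101]
contact_force: [0.1, 0.1, 2.9]
```

Contact at 2.9 N. Pressing further, to about 7–8 N, and holding.

```bash
python3 -m crank '[[0,[0,0,-0.003],0],[0,[0,0,-0.0045],0],[0,[0,0,-0.0045],0]]' | grep -E 'clock|pos|force'
```

```text
clock: 28.72
position: [0.4847, -0.2181, 0.0092]
contact_force: [-1.8, 0.9, 6.5]
```

```bash
python3 -m crank '[[0,[0,0,-0.0015],0],[0,[0,0,-0.0015],0],[0,[0,0,-0.0015],0]]' | grep -E 'clock|pos|force'
python3 -m crank '[[0,[0,0,0],0],[0,[0,0,0],0],[0,[0,0,0],0],[0,[0,0,0],0],[0,[0,0,0],0],[0,[0,0,0],0],[0,[0,0,0],0],[0,[0,0,0],0],[0,[0,0,0],0]]' | grep -E 'clock|pos|force'
python3 -m crank '[[0,[0,0,0.01],0],[0,[0,0,0.03],0],[0,[0,0,0.08],0],[0,[0,0,0.16],0],[0,[0,0,0.26],0],[0,[0,0,0.38],0],[0,[0,0,0.5],0],[0,[0,0,0.6],0],[0,[0,0,0.6],0],[0,[0,0,0.6],0]]'
```

```text
clock: 28.97
position: [0.4847, -0.2181, 0.0089]
contact_force: [-2.0, 2.0, 7.0]
clock: 29.72
position: [0.4847, -0.2181, 0.009]
contact_force: [-3.2, 1.5, 6.8]
clock: 30.55
position: [0.4862, -0.219, 0.1906]
eef_rot: [0.224, 3.129, -0.004]
contact_force: [0.1, 0.5, -0.2]
opening: 0.004
```

```bash
python3 -m crank '[[0,[0,-0.05,0.05],0],[0,[-0.05,-0.15,0.1],0],[0,[-0.1,-0.28,0.15],0],[0,[-0.15,-0.4,0.2],0],[0,[-0.2,-0.5,0.2],0],[0,[-0.2,-0.55,0.2],0],[0,[-0.2,-0.55,0.2],0],[0,[-0.2,-0.55,0.2],0]]'
python3 - <<'E'
from fit import *
from workcell import arm
for n in('top','scene'):
  p,d=arm.snapshot(n);cv2.imwrite(f'pics/{n}F.png',p[:,:,::-1]); P=pts(arm.camera_model(n),d)
  print(n)
  comp(P,.45,.75,-.32,-.02,.12,.15)
  print('others');comp(P,.5,.66,.01,.08,.075,.13);comp(P,.5,.66,.25,.35,.075,.13);comp(P,.45,.6,.36,.5,.01,.15);comp(P,.68,.85,-.05,.2,.02,.06);comp(P,.5,.7,-.55,-.35,.01,.12)
E
```

```text
clock: 31.22
position: [0.4239, -0.382, 0.2455]
eef_rot: [-0.227, -3.131, -0.007]
contact_force: [0.1, -0.3, 0.2]
opening: 0.006
top
609 z 0.1313 c [ 605.6 -125.7] size [50.9 90.6] ang 81.9
923 z 0.13 c [ 594.3 -201.3] size [91.7 90.6] ang 82.1
others
281 z 0.0889 c [566.7  38. ] size [35.9 61. ] ang 86.4
285 z 0.0891 c [590.8 310.4] size [38.1 59.7] ang 37.5
464 z 0.0836 c [521.8 437.5] size [46.4 57.2] ang 82.0
1423 z 0.0389 c [785.   75.1] size [187.7  74.1] ang 83.4
560 z 0.0611 c [ 581.7 -449.9] size [69.6 69.1] ang 41.3
scene
411 z 0.1304 c [ 607.5 -127.6] size [50.4 91.7] ang 81.8
617 z 0.1293 c [ 594.8 -203.1] size [89.9 93.1] ang 82.1
others
182 z 0.0881 c [567.3  35. ] size [36.4 63.7] ang 86.9
159 z 0.088 c [591.8 309.5] size [36.1 63.8] ang 35.5
323 z 0.074 c [527.2 436.1] size [53.2 46. ] ang 33.1
1193 z 0.0378 c [788.2  73.3] size [190.   71.4] ang 83.6
573 z 0.062 c [ 583.2 -449.8] size [70.9 69.5] ang 20.1
```

View pics/topF.png

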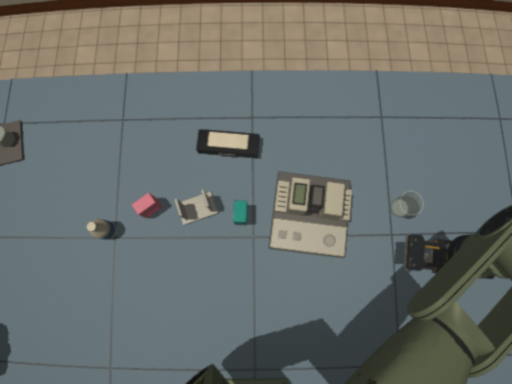

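View pics/sceneF.png

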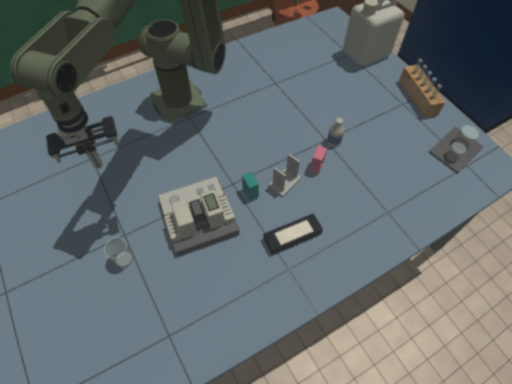

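The block is upright in the bay at top (317,196) and the holder is empty at (196,207). All bystanders and look-alikes are where they started, and the arm is clear. Handing in.

```bash
python3 -c "
from workcell import arm
print(arm.hand_in())"
```

```text
the job is handed in; nothing more can be done
None
```

The job is done and handed in at about 31 s of the 72 s allowed; hand-in reports no verdict.

- **Block:** I took the black block out of the holder by its broad faces, stood it upright on the bench and let go. I then took it again by its narrow ends, lowered it into the bay and released it.
- **Key:** With the block in place, I pressed the round key at about 6.5–7 N for roughly 1.1 s and let go. The highest reading was 7.0 N. I did not go near the square keys.

**Last checks:** After I released it, the wrist camera put the block upright within 2 mm of the bay centre, with its top at 130 mm as expected. The final top and scene pictures show it still in place. The look-alikes and bystanders measure within about 1 mm of where they started in the top view, and the arm is clear with no contact force.

**Disagreement:** The real fingertips sit about 38–40 mm above the reported TCP, as shown by all three cameras and by where the key made contact. Both grasps were therefore nearer the top of the block than I planned, but they held. My first approach to the key also stopped short, so I continued down in small steps until I felt it. There is no signal from the photometer, so I judge that the key answered only from the force being above 5 N.

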